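# Lock a tilting wet grinder's drum upright

## Task

The wet grinder's steel drum has been left tipped towards you after rinsing. With the fingertips push its black tilt handle away from you until the drum stands upright and the slot in the locking disc lines up with the brass lock bar, then push the bar by its red thumb tab through the slot, fully home. Only push, gently: do not grip the handle or the bar or force them, and leave the bowl, ghee pot, tumbler, spatula and ladle where they are.

Things in the scene. Friction and masses are not known exactly. Their poses are not given: they have to be found in the camera images.
- grinder: Tilting table-top wet grinder, fixed: white base 270 (x) by 460 mm (y), motor pedestal at +y, grey plate and guide post at -y, steel drum between (217 mm wide; its rim 276 mm above the counter upright, up to 330 tipped). Origin on the counter under the drum's centre; x from its front (where one stands and pours) to its back, y along the tilt axis (190 mm up) from lock side to motor side, z up.
- drum (a joint): Tilt of drum, disc and handle (one piece), rad: 0 = upright, slot in line with the bar; positive = tipped to the grinder's front (-x); range -0.35 to 1.25, so it can pass upright. Balanced on stiffish bearings (0.3 N m): about 3 N at the handle turns it, and it stays where left. The slot leaves the bar 0.06 rad either way; the bar's round nose pulls the drum in from about 0.1 rad.
- lockbar (a joint): How far the lock bar is pushed in along the grinder's +y, m: 0 = drawn out, 0.045 = fully home on its rubber-buffered stop, which yields 1 to 3 mm (through the disc, into the grey plate). Starts out or nearly so. At about 0.015 its nose reaches the disc; if the slot is out of line it stops there. Friction about 2 N; it stays where left.
- handle_grip (a point): Middle of the black grip of the tilt handle: round bar 24 mm thick, 55 mm long, lying along the grinder's y at y = -175 mm. Moves with the drum: at tilt t it is at grinder x = 115 mm * sin(0.9 - t), 190 mm + 115 mm * cos(0.9 - t) above the counter. Free for 35 mm before and behind it at its height; a 12 mm rod carries it from the disc below, near its +y end.
- disc_slot (a point): Middle of the slot in the rim of the steel locking disc (120 mm across, 10 mm thick, upright, coaxial with the tilt axis, at grinder y = -150 mm). Slot open at the rim, 18 mm wide, 22 mm deep, red sides; this point is 48 mm from the axis. It moves with the drum; upright, it is at the very top of the disc, in line with the bar.
- bar_tab (a point): Centre of the outer (-y) face of the lock bar's red thumb tab, an upright plate 30 mm wide (grinder x), 44 mm tall, 8 mm thick; its top edge is 22 mm above this point, 277 mm above the counter. Push on this face along the grinder's +y. Moves with the bar.
- bar_nose (a point): Tip of the lock bar (brass, 12 mm wide, 10 mm high), 238 mm above the counter, on the grinder's x = 0; it points along the grinder's +y to the disc.
- bowl: Green ceramic bowl, 130 mm across, 55 mm high, loose, origin under its centre. Leave it.
- ghee_pot: Closed steel ghee pot, 90 mm across, 101 mm high with its knob, loose, origin under its centre. Leave it.
- tumbler: Steel tumbler, 74 mm across, 100 mm high, loose, origin under its centre. Leave it.
- spatula: Wooden dosa spatula, 300 mm long, lying flat, origin under its middle, blade to its +x. Leave it.
- ladle: Round steel ladle, 303 mm long, lying, origin under the middle of its length, bowl to its +x. Leave it.

How it is judged:
On the way, in this order (a step that is already met when the one before it is completed fails the run):
1. the drum is brought upright, slot in line (within 0.15 rad), with the bar still out (value of joint drum between -0.15 and 0.15 rad and value of joint lockbar below 0.025 m), for 0.05 s.
2. the lock bar is pushed through the slot, home to within 4 mm (value of joint lockbar above 0.041 m and value of joint drum between -0.09 and 0.09 rad), for 0.2 s.
At the end, for the whole second after the job is handed in: The lock bar is home (at least 41 of its 45 mm) through the disc's slot, the drum upright within 0.09 rad and at rest, and bowl, ghee pot, tumbler, spatula and ladle are within 30 mm of where they stood (all of step 2 and velocity of joint drum between -0.05 and 0.05 rad/s and distance of each of bowl, ghee_pot, tumbler, spatula, ladle from where it was at the start of the episode below 0.03 m); the robot touches nothing.
It fails at once if the tilt handle or drum is gripped or forced (over 35 N from the fingers) (contact force between the fingers and drum above 35 N).
It fails at once if the lock bar is gripped or forced (over 40 N from the fingers) (contact force between the fingers and lockbar above 40 N).
It fails at once if a bystander is lifted, carried or pushed away (over 30 mm) (distance of any of bowl, ghee_pot, tumbler, spatula, ladle from where it was at the start of the episode above 0.03 m).
It also fails if it takes over 48 s, if anything falls off the work surface, if the arm or the gripper's body presses on something with over 40 N, if the wrist force passes 120 N, or if a joint passes its speed limit or range.

## Robot

A 6-joint arm with a two-finger parallel gripper is mounted at the origin on the work surface. World frame = base frame: x ahead of the robot, y to its left, z up, the work surface at z = 0. Lengths are in m, angles in rad, forces in N, time in s.
With the tool pointing down it reaches from about 0.425 to 0.925 m from the base axis. Payload 12.5 kg.
Tool frame: the origin (TCP) lies midway between the tips of the shut fingers; the grasp point (between the pads) lies manip.pinch_z behind it (manip.pinch_z is the distance from the TCP to the grasp point, in m); z points along the fingers, y is the line along which they close (so a half turn about z gives the same grasp; the last joint's range is limited). The gripper opens to 85 mm and grips with 20 to 120 N. Pads are 22 mm wide; open, the fingers measure 114 mm over their backs; the gripper's body (76 mm by 85 mm) begins 54 mm behind the grasp point. The pads swing forward as they close: fully open they stand 13 mm farther back than shut.
Start: joints at [-1.22, 0.491, 1.559, -0, 1.092, -0.106], TCP at [0.276, -0.561, 0.231] pointing down, gripper open.
Joint ranges: [-3.1, 3.1], [-0.84, 2.19], [0.05, 2.79], [-1.13, 4.28], [0.06, 2.93], [-2.69, 2.69]. Speed limits (rad/s): [2.22, 2.22, 2.79, 3.14, 3.14, 3.14].

## Interface

Orientations are given as [roll, pitch, yaw] about the fixed x, y, z axes, in that order (R = Rz(yaw) Ry(pitch) Rx(roll)).
In Python, from station import manip, claw, vision, current_t, current_joints, current_joint_vel, current_joint_efforts, current_eef_pos, current_ee_rot, current_ft_force, current_torque, current_grip_width, current_finger_force gives the robot as it stands. Calls block until the motion is done:
- manip.reach(position, orientation): joint-space move of the TCP to a pose.
- manip.line_to(position, frame=None, velocity=0.15): straight line of the TCP; frame=None keeps the orientation; velocity is the mean speed in m/s.
- manip.goto_joints(angles): joint-space move.
- claw.move_gripper(opening): finger opening in m; the grip force is fixed at half the most; returns when the fingers have stopped.
- manip.wait(seconds).
- manip.inverse_kinematics(position, orientation): joint angles nearest the present ones, or None.
- vision.grab_frame(name): name is "scene" or "top"; returns the picture (480x640x3 uint8, red, green, blue); there is no depth.
- vision.camera_model(name): a dict with "fx", "fy", "cx", "cy" (pixels), "pose" (4x4, takes a point from camera to world coordinates). Camera axes: x right, y up, looking along -z (the intrinsics and any distortion apply to the point x, -y, -z); pixel columns grow to the right and rows downward; lengths in m; the calibration is good to about 2 mm. A picture is of the moment at which its call begins. camera_model takes no time and is no camera call.
A pose or a line that the arm cannot do raises manip.IKError and nothing moves.
- manip.finish_job(): hands the job in; it is judged then, once.
Readings, each from a call of its own:
- current_t(): time.
- current_joints(): joint angles.
- current_joint_vel(): joint speeds.
- current_joint_efforts(): joint torques, N m.
- current_eef_pos(): TCP position.
- current_ee_rot(): TCP orientation.
- current_ft_force(): force on the tool from outside, world axes, zero at the start.
- current_torque(): the same for the moment, N m.
- current_grip_width(): finger opening in m.
- current_finger_force(): force on a finger pad.
Only numpy, scipy, OpenCV 4.12 (cv2) and the standard library are available. Lean on these libraries where they do the work, as an engineer would, in place of code of your own. Each camera call takes 0.05 s, during which the arm holds its last target. There are 200 camera calls.

## Working session

There is one attempt and no reset: what is moved stays moved. The work goes in short steps, each a Python script; the robot and the scene stay as the last script left them, time stands still between calls to the robot, and variables do not carry over. Pictures are saved under pics/ and viewed, at most 10 in all, crops included, and the job is handed in when it is done.

```bash
mkdir -p pics; python3 - <<'E'
from station import *
import cv2,numpy as np
for n in("scene","top"):
    cv2.imwrite(f"pics/{n}0.png",cv2.cvtColor(vision.grab_frame(n),cv2.COLOR_RGB2BGR))
    m=vision.camera_model(n);print(n,{k:(np.round(v,3).tolist() if k=="pose" else v) for k,v in m.items()})
print(manip.pinch_z,current_t(),current_eef_pos(),current_ee_rot())
E
```

```text
scene {'fx': 584.014938345471, 'fy': 584.014938345471, 'cx': 314.0798416619366, 'cy': 240.81302795952703, 'pose': [[0.64, -0.414, 0.647, 1.357], [0.768, 0.363, -0.528, -0.738], [-0.017, 0.835, 0.55, 0.925], [0.0, 0.0, 0.0, 1.0]]}
top {'fx': 453.29252271510046, 'fy': 453.29252271510046, 'cx': 317.22020679778296, 'cy': 244.23557746671432, 'pose': [[0.101, 0.972, -0.211, 0.19], [-0.995, 0.1, -0.017, -0.033], [0.005, 0.212, 0.977, 1.36], [0.0, 0.0, 0.0, 1.0]]}
0.0187 0.1 [ 0.27564448 -0.56071915  0.23077462] [-3.14060289e+00 -1.38322682e-04  4.56809410e-01]
```

View pics/scene0.png

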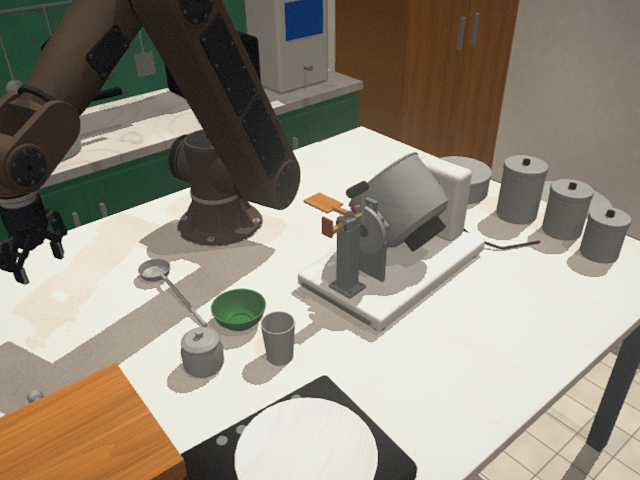

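View pics/top0.png

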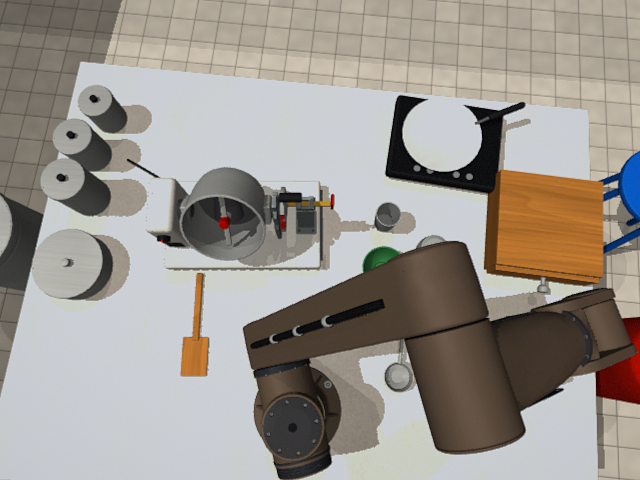

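Scene view: red tab at (327,227), black grip at (358,188), drum tipped towards the robot. Top view: tab at (332,201), grip at (290,198), and the base's front edge runs about (165,268)-(322,268). I'll zoom in on both.

```bash
python3 - <<'E'
import cv2,numpy as np
s=cv2.imread("pics/scene0.png")[165:305,290:400]; t=cv2.imread("pics/top0.png")[170:280,150:350]
a=cv2.resize(s,None,fx=4,fy=4,interpolation=cv2.INTER_CUBIC)
b=cv2.resize(t[:, 100:],None,fx=3.5,fy=3.5,interpolation=cv2.INTER_CUBIC)
c=np.zeros((600,800,3),np.uint8);c[:560,:440]=a;c[:385,445:795]=b;cv2.imwrite("pics/z0.png",c)
for n in("scene","top"):
    im=cv2.imread(f"pics/{n}0.png");h=cv2.cvtColor(im,cv2.COLOR_BGR2HSV)
    red=(((h[...,0]<6)|(h[...,0]>172))&(h[...,1]>140)&(h[...,2]>50)).astype(np.uint8)
    k,l,st,ce=cv2.connectedComponentsWithStats(red)
    print(n,"red",[(st[i].tolist(),ce[i].round(1).tolist()) for i in range(1,k) if 8<st[i,4]<400])
    bl=(h[...,2]<45).astype(np.uint8)
    k,l,st,ce=cv2.connectedComponentsWithStats(bl)
    print(n,"blk",[(st[i].tolist(),ce[i].round(1).tolist()) for i in range(1,k) if 30<st[i,4]<600 and 260<ce[i,0]<380 and 160<ce[i,1]<260])
E
```

```text
scene red [([322, 217, 10, 5, 15], [326.6, 219.3])]
scene blk []
top red [([331, 194, 3, 15, 38], [331.9, 200.7]), ([280, 215, 5, 15, 65], [281.9, 222.3]), ([219, 217, 11, 13, 116], [223.9, 222.4])]
top blk [([273, 193, 30, 45, 278], [286.4, 201.8])]
```

View pics/z0.png

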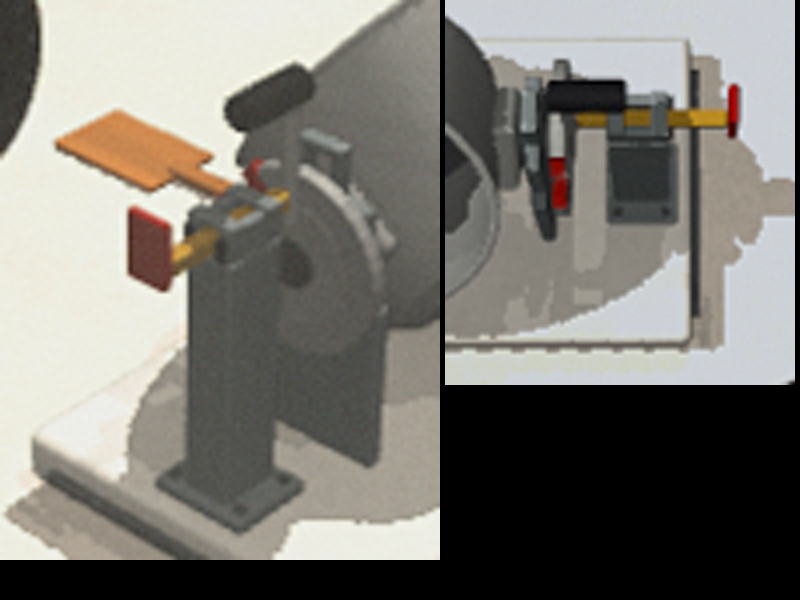

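Zoom: the tab's outer face is centred at about scene (327.5,227.0), and the grip's middle at scene (357.5,189.3) and top (290.6,197.1). The slot's red sides are visible at top (282,222). The bar runs horizontally in the top image.

```bash
cat > h.py <<'E'
from station import *
import numpy as np, cv2
def ray(n,p):
    m=vision.camera_model(n);P=np.array(m["pose"])
    d=P[:3,:3]@np.array([(p[0]-m["cx"])/m["fx"],-(p[1]-m["cy"])/m["fy"],-1]);return P[:3,3],d/np.linalg.norm(d)
def plane(n,p,z):
    o,d=ray(n,p);return o+d*(z-o[2])/d[2]
def tri(p,q):
    o1,d1=ray("scene",p);o2,d2=ray("top",q)
    s=np.linalg.lstsq(np.c_[d1,-d2],o2-o1,rcond=None)[0];a=o1+s[0]*d1;b=o2+s[1]*d2
    return (a+b)/2,np.linalg.norm(a-b)
E
python3 - <<'E'
from h import *
np.set_printoptions(precision=4,suppress=True)
print(vision.camera_model("top").keys())
print("tab",plane("scene",(327.5,227),.255),"top edge",plane("top",(333.5,201),.277))
g,e=tri((357.5,189.3),(290.6,197.1));print("grip",g,e)
a,b=plane("top",(279.4,197.2),g[2]),plane("top",(301.7,197.2),g[2]);print("grip ends",a,b,np.linalg.norm(a-b))
im=cv2.cvtColor(cv2.imread("pics/top0.png"),cv2.COLOR_BGR2HSV)
y=((im[...,0]>15)&(im[...,0]<32)&(im[...,1]>150)&(im[...,2]>90)).astype(np.uint8);y[:190]=0;y[215:]=0;y[:,:280]=0;y[:,340:]=0
c=np.argwhere(y)[:,::-1].astype(np.float32)
for x0,x1 in((284,300),(312,330)):
    k=c[(c[:,0]>x0)&(c[:,0]<x1)];print("bar",k.mean(0),plane("top",k.mean(0),.243))
L=[plane("top",p,.04) for p in((165,268.5),(322,268.5),(319.5,181.5))];print(np.array(L))
g=cv2.cvtColor(cv2.imread("pics/top0.png"),cv2.COLOR_BGR2GRAY)
ed=[(x,262+np.argmin(np.diff(g[262:278,x].astype(int)))) for x in range(180,318,6)];print(np.polyfit(*zip(*ed),1))
for t in np.arange(.4,1.26,.1):print(round(t,1),115*np.sin(.9-t),190+115*np.cos(.9-t))
E
```

```text
dict_keys(['fx', 'fy', 'cx', 'cy', 'pose'])
tab [ 0.5459 -0.0389  0.255 ] top edge [ 0.5379 -0.0432  0.277 ]
grip [0.5292 0.063  0.3037] 0.002070573457703731
grip ends [0.5254 0.0893 0.3037] [0.531  0.0352 0.3037] 0.0543900407004319
bar [291.6522 203.9565] [0.5299 0.0628 0.243 ]
bar [321.3676 203.3529] [ 0.5393 -0.013   0.243 ]
[[ 0.3567  0.4283  0.04  ]
 [ 0.4037 -0.0312  0.04  ]
 [ 0.672   0.0032  0.04  ]]
[ -0.0082 269.1996]
0.4 55.13393693948335 290.9219946173929
0.5 44.78310936549481 295.9220143103318
0.6 33.984823766054056 299.8636962494447
0.7 22.846973041432047 302.70765645174276
0.8 11.480842914385248 304.425479006973
0.9 1.27675647831893e-14 305.0
1.0 -11.480842914385223 304.425479006973
1.1 -22.846973041432022 302.70765645174276
1.2 -33.98482376605402 299.86369624944473
```

```bash
cat >> h.py <<'E'
YAW=.11;O=np.array([.5112,.237]);X=np.array([np.cos(YAW),np.sin(YAW)]);Y=np.array([-X[1],X[0]])
def G(x,y,z): return [*(O+x*X+y*Y),z]
def grip(t): return .115*np.sin(.9-t),.19+.115*np.cos(.9-t)
def push(t,off=.023,vel=.08):
    x,z=grip(t);manip.line_to(G(x-off,-.18,z-.011),velocity=vel)
    f=np.array(current_ft_force());print("t",round(t,2),"time",round(current_t(),2),"F",f.round(1));return f
def save(n,f):
    im=cv2.cvtColor(vision.grab_frame(n),cv2.COLOR_RGB2BGR);cv2.imwrite(f"pics/{f}.png",im);return im
E
python3 - <<'E'
from h import *
D=[np.pi,0,YAW]
claw.move_gripper(0)
manip.reach(G(-.055,-.18,.40),D);print(current_t(),current_ft_force())
manip.line_to(G(-.055,-.18,.295))
print(current_t(),np.array(current_eef_pos())-G(-.055,-.18,.295),current_ft_force())
for t in(.95,.85,.75,.65):
    if np.linalg.norm(push(t)[:2])>20: break
im=save("scene","s1");tp=save("top","t1")
a=cv2.resize(im[140:290,280:430],None,fx=2.65,fy=2.65);b=cv2.resize(tp[120:270,220:370],None,fx=2.65,fy=2.65)
cv2.imwrite("pics/z1.png",np.hstack([a,b]))
E
```

```text
3.2417 [0.26712527 0.08055598 0.94539051]
4.0917 [ 0.0003766  -0.00010987  0.00064661] [0.943431   0.23175094 0.63766935]
t 0.95 time 4.57 F [-0.1 -0.   0.2]
t 0.85 time 4.86 F [ 0.5 -0.4 -0.7]
t 0.75 time 5.15 F [-0.7 -0.3 -0.9]
t 0.65 time 5.44 F [-0.7  0.3 -0.8]
```

View pics/z1.png

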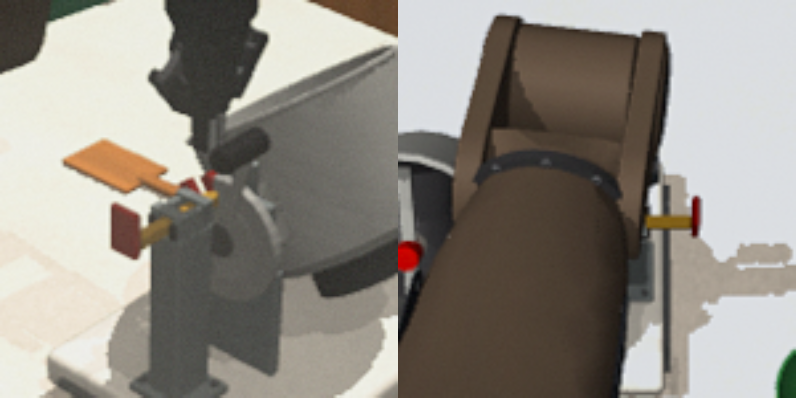

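The drum is turning: the grip is now at about scene (371,196.6), with the fingers behind it. I'll measure tilt by casting the grip's ray onto the plane at grinder y = -175 mm, then push on.

```bash
cat >> h.py <<'E'
def tilt(p):
    o,d=ray("scene",p);n=np.array([*Y,0]);q=o+d*((-.175-n@(o-[*O,0]))/(n@d))
    x,z=X@(q[:2]-O),q[2];return .9-np.arctan2(x,z-.19),np.hypot(x,z-.19)
E
python3 - <<'E'
from h import *
print(tilt((357.5,189.3)),tilt((371,196.6)))
for t in(.55,.45,.35,.25,.15,.08):
    if np.linalg.norm(push(t)[:2])>20: break
im=save("scene","s2")
cv2.imwrite("pics/z2.png",cv2.resize(im[160:310,290:440],None,fx=4,fy=4,interpolation=cv2.INTER_CUBIC))
E
```

```text
(np.float64(0.8992286128794639), np.float64(0.1145058311500616)) (np.float64(0.5614315753533411), np.float64(0.1170999659598911))
t 0.55 time 5.83 F [ 0.1 -0.8 -0.7]
t 0.45 time 6.12 F [-0.2 -0.2  0.8]
t 0.35 time 6.42 F [-0.3 -0.1 -0. ]
t 0.25 time 6.71 F [-0.  -0.2  0.4]
t 0.15 time 7.0 F [ 0.5 -0.1  0.2]
t 0.08 time 7.25 F [ 1.  -0.3  0.7]
```

View pics/z2.png

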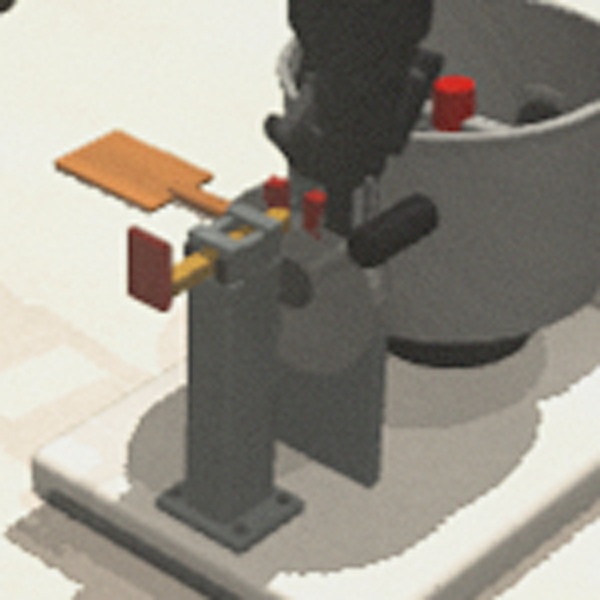

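The drum looks nearly upright: grip at about scene (388.5,217.5), red slot sides at crop x 277 and 314, either side of the bar's line.

```bash
python3 - <<'E'
from h import *
print(tilt((388.5,217.5)),tilt((387.5,217.5)),tilt((388.5,218.5)))
x,z=grip(.08);print(np.array(current_eef_pos())-G(x-.023,-.18,z-.011))
for dy in(np.pi/2,-np.pi/2):
    print(manip.inverse_kinematics(G(0,-.32,.25),[np.pi,0,YAW+dy]))
print(manip.inverse_kinematics(G(0,-.32,.25),[np.pi,0,YAW]))
E
```

```text
(np.float64(0.04409595070318073), np.float64(0.11822062312547352)) (np.float64(0.052133614062070066), np.float64(0.11550653048645373)) (np.float64(0.027200966711589003), np.float64(0.1167437894665881))
[ 1.26284544e-04  7.60042537e-07 -2.11834864e-04]
[-0.26691     0.36820305  1.71470935  0.          1.05868026 -0.37691   ]
None
[-2.66910003e-01  3.68203047e-01  1.71470935e+00 -4.44089210e-16
  1.05868026e+00  1.19388632e+00]
```

```bash
python3 - <<'E'
from h import *
push(.05,vel=.03);manip.wait(.2)
x,z=grip(.05)
manip.line_to(G(x-.033,-.182,z-.005),velocity=.05)
manip.line_to(G(x-.035,-.185,.38))
manip.reach(G(0,-.335,.36),[np.pi,0,YAW+np.pi/2])
manip.line_to(G(0,-.335,.252))
print(current_t(),current_ft_force(),current_joints())
im=save("scene","s3")
cv2.imwrite("pics/z3.png",cv2.resize(im[160:310,290:440],None,fx=4,fy=4,interpolation=cv2.INTER_CUBIC))
E
```

```text
t 0.05 time 7.57 F [-0.4  0.4  0.9]
11.5833 [-0.5326579   0.16044678  0.51516238] [-2.91985752e-01  3.71352234e-01  1.70142562e+00 -3.11644023e-05
  1.06765331e+00 -4.02002763e-01]
```

View pics/z3.png

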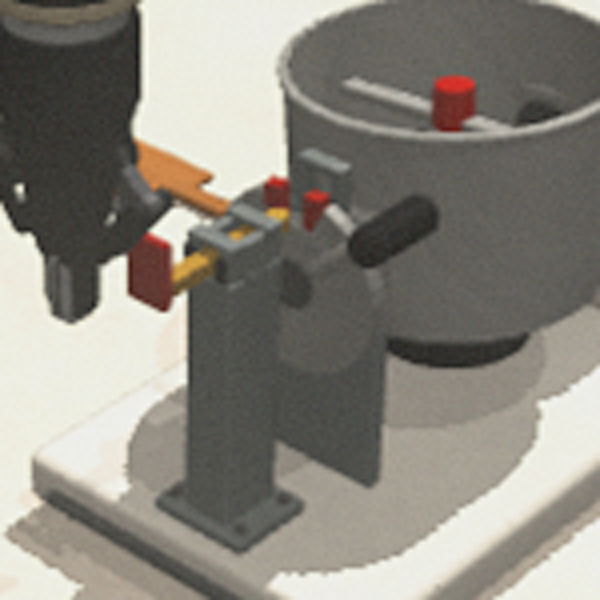

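The drum stays put, with the grip at about crop (394,230), so tilt ≈0.04. The slot is in line, and the fingers stand in front of the tab at crop (148,270). I'll push in small steps and watch the force.

```bash
python3 - <<'E'
from h import *
f0=np.array(current_ft_force())
manip.line_to(G(0,-.298,.252),velocity=.08)
y=-.298
while y<-.225:
    y+=.003 if y<-.26 else .0015
    manip.line_to(G(0,y,.252),velocity=.03)
    F=-(np.array(current_ft_force())-f0)[:2]@Y
    p=Y@(np.array(current_eef_pos())[:2]-O)
    print(round(y,4),round(p,4),round(F,1),end=" | ")
    if F>14: break
print(current_t())
im=save("scene","s4")
cv2.imwrite("pics/z4.png",cv2.resize(im[160:310,290:440],None,fx=4,fy=4,interpolation=cv2.INTER_CUBIC))
E
```

```text
-0.295 -0.2951 1.8 | -0.292 -0.292 0.6 | -0.289 -0.2888 1.2 | -0.286 -0.2857 1.3 | -0.283 -0.2827 1.1 | -0.28 -0.2797 0.6 | -0.277 -0.2768 1.9 | -0.274 -0.2739 1.9 | -0.271 -0.2709 3.1 | -0.268 -0.2679 2.8 | -0.265 -0.2649 3.0 | -0.262 -0.2619 2.5 | -0.259 -0.2589 3.1 | -0.2575 -0.2575 4.8 | -0.256 -0.256 3.9 | -0.2545 -0.2544 3.7 | -0.253 -0.2535 8.3 | -0.2515 -0.2533 18.4 | 16.7417
```

View pics/z4.png

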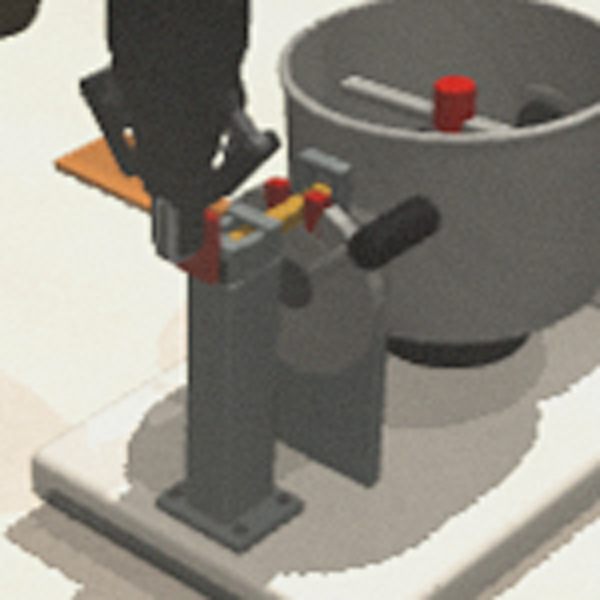

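The bar's nose is through the slot and into the grey plate's bracket, and the tab is against the guide. I'll measure the travel from the tab's bottom right corner, (172,308) → (219,282) in the crops. The pixel reading is rough, so I'll also press slightly harder (still under 30 N).

```bash
python3 - <<'E'
from h import *
z=.233
for q in((172,308),(171,310)):
  a=plane("scene",(290+q[0]/4,160+q[1]/4),z);b=plane("scene",(290+219/4,160+282/4),z);print((b-a)[:2]@Y,(b-a)[:2]@X)
f0=np.array([-.53,.16])
for y in(-.2508,-.2501):
    manip.line_to(G(0,y,.252),velocity=.02);manip.wait(.1)
    F=-(np.array(current_ft_force())[:2]-f0)@Y
    print(y,Y@(np.array(current_eef_pos())[:2]-O),F)
    if F>24: break
manip.wait(.2)
manip.line_to(G(0,-.30,.252),velocity=.06)
manip.line_to(G(0,-.31,.38))
print(current_t(),current_ft_force())
im=save("scene","s5")
cv2.imwrite("pics/z5.png",cv2.resize(im[160:310,290:440],None,fx=4,fy=4,interpolation=cv2.INTER_CUBIC))
E
```

```text
0.03698190491908275 0.001425815681081299
0.03881992192129189 0.00048552941532108965
-0.2508 -0.2533051424317122 21.746664314684818
-0.2501 -0.2532494194789104 26.412783465623495
19.6833 [ 0.25371708 -0.51344066 -0.07286769]
```

View pics/z5.png

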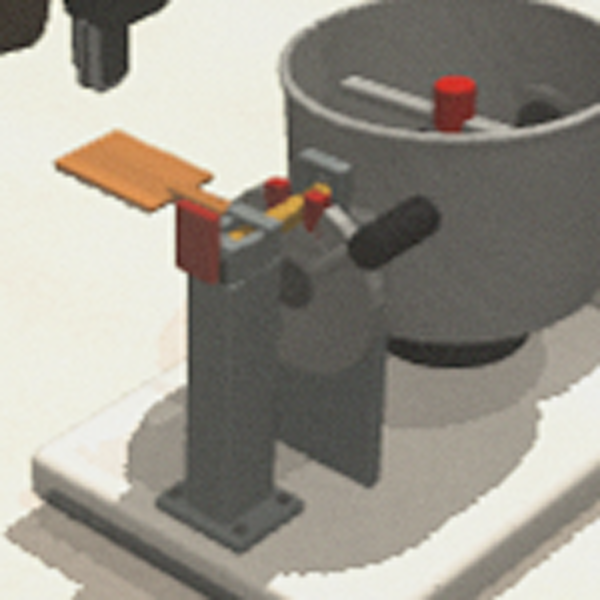

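The bar stays in after release and the robot is clear of it. I'll refine the travel using the centroids of the red tab mask before and after.

```bash
python3 - <<'E'
from h import *
q=[]
for f in("s0","s2","s5"):
    im=cv2.imread(f"pics/{'scene0' if f=='s0' else f}.png");h=cv2.cvtColor(im,cv2.COLOR_BGR2HSV)
    m=(((h[...,0]<8)|(h[...,0]>170))&(h[...,1]>90)).astype(np.uint8);m[:207]=0;m[240:]=0;m[:,:318]=0;m[:,347:]=0
    k,l,st,ce=cv2.connectedComponentsWithStats(m);i=1+np.argmax(st[1:,4]);print(f,st[i],ce[i])
    P=plane("scene",ce[i],.255);q.append(P);print("  grinder",X@(P[:2]-O),Y@(P[:2]-O))
tp=save("top","t5");h=cv2.cvtColor(tp,cv2.COLOR_BGR2HSV)
for n,im in(("t0",cv2.imread("pics/top0.png")),("t5",tp)):
    h=cv2.cvtColor(im,cv2.COLOR_BGR2HSV);m=(((h[...,0]<6)|(h[...,0]>172))&(h[...,1]>140)&(h[...,2]>50)).astype(np.uint8)
    m[:185]=0;m[235:]=0;m[:,:250]=0;m[:,345:]=0
    k,l,st,ce=cv2.connectedComponentsWithStats(m)
    for i in range(1,k):
        if st[i,4]>8:
            P=plane("top",ce[i],.27);print(n,st[i],ce[i],X@(P[:2]-O),Y@(P[:2]-O))
print(tilt((388.5,217.5)))
E
```

```text
s0 [322 217  11  21 182] [326.78021978 226.69230769]
  grinder 0.002205274401896729 -0.2781383577138118
s2 [322 217  11  21 177] [326.71751412 226.93220339]
  grinder 0.002770141801694443 -0.27894699060020334
s5 [334 210  11  21 189] [338.96296296 219.71957672]
  grinder 0.002352146494494106 -0.23881384421500057
t0 [331 194   3  15  38] [331.86842105 200.71052632] -0.0012017111161641786 -0.2776348542637559
t0 [280 215   5  15  65] [281.93846154 222.30769231] -0.0564132997004286 -0.15258135788953262
t5 [279 196   5   5  21] [281.38095238 198.04761905] 0.006724661116375233 -0.150692137217282
t5 [280 208   4   5  20] [281.5 210. ] -0.024565080063910765 -0.15123933248029348
(np.float64(0.04409595070318073), np.float64(0.11822062312547352))
```

```bash
python3 - <<'E'
from h import *
def gy(p,z):
    P=plane("scene",p,z);return (X@(P[:2]-O)).round(4),(Y@(P[:2]-O)).round(4)
for f,x1 in(("scene0",368),("s3",368),("s5",380)):
    h=cv2.cvtColor(cv2.imread(f"pics/{f}.png"),cv2.COLOR_BGR2HSV)
    m=(h[...,0]>17)&(h[...,0]<32)&(h[...,1]>130)&(h[...,2]>80);m[:200]=0;m[236:]=0;m[:,:325]=0;m[:,x1+10:]=0
    c=np.argwhere(m)[:,::-1];r=c[c[:,0]>=c[:,0].max()-1].mean(0)+[.5,0];l=c[c[:,0]<=c[:,0].min()+1].mean(0)
    print(f,len(c),"right",r,gy(r,.239),"left",l,gy(l,.239))
t=cv2.imread("pics/t5.png")[180:240,262:342];s=cv2.imread("pics/s5.png")[195:240,330:385]
c=np.zeros((600,660,3),np.uint8);c[:360,:480]=cv2.resize(t,(480,360),interpolation=2);s=cv2.resize(s,(293,240),interpolation=2);c[360:,:293]=s
t=cv2.imread("pics/s3.png")[195:240,320:375];c[360:,300:593]=cv2.resize(t,(293,240),interpolation=2)
cv2.imwrite("pics/z6.png",c)
E
```

```text
scene0 44 right [361.  213.5] (np.float64(0.004), np.float64(-0.1648)) left [334.44444444 227.77777778] (np.float64(0.0003), np.float64(-0.2514))
s3 67 right [361.07142857 213.85714286] (np.float64(0.0051), np.float64(-0.1659)) left [334.45454545 228.36363636] (np.float64(0.002), np.float64(-0.2531))
s5 46 right [371.83333333 206.66666667] (np.float64(0.0026), np.float64(-0.1239)) left [348.66666667 218.33333333] (np.float64(-0.0029), np.float64(-0.1999))
```

View pics/z6.png

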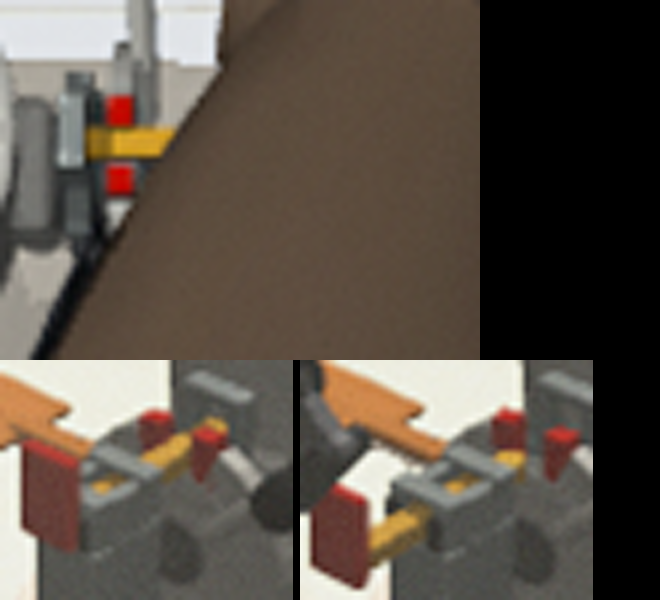

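The top view shows the bar centred between the red slot sides with its nose in the plate. The tab is flush against the guide and the nose is at y ≈ -0.124, so it started at about 4 mm and travelled about 40 mm to reach home.

```bash
python3 - <<'E'
from h import *
print(current_t(),manip.finish_job())
E
```

```text
the job is handed in; nothing more can be done
19.7833 None
```

I pushed the drum upright (tilt about 0.04 rad), pushed the lock bar through the slot to its stop (about 45 mm by camera estimate), touched none of the other items, and handed the job in at 19.8 s; the call returned no verdict.

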